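# Seat a wooden blank in the corner of a drilling jig

### The job

Get the large wooden blank ready for drilling: push it along the jig's board, without lifting or tipping it, until one long edge lies flush against the long fence and its left end is fully home against the end stop. Slide the steel keeper up by its post until it bears against the blank's other end, so that the blank sits trapped in the corner. Leave the other things on the board and the bench where they are.

Things in the scene. Friction and masses are not known exactly. Their poses are not given: they have to be found in the camera images.
- jig: Drilling jig fixed on the bench: grey board spanning x -160..120, y -260..190 mm of its frame, top 15 mm above the bench; origin at bench level. Place and yaw vary. Fence: aluminium bar along y on the far (+x) side. End stop: aluminium bar along x at the left (+y) end. Both 18 mm thick, rising 30 mm above the board, meeting in a square corner. It does not move when pushed.
- corner (a point): The jig's inner corner at board level, fixed at x +90, y +150, z 15 mm in the jig's frame, axes parallel to the jig's. The fence's inner face runs through it along -y (320 mm long), the end stop's inner face along -x (95 mm long).
- blank_center (a point): Centre (half-way up) of the large loose wooden blank, 96 x 140 x 25 mm (its x, y, z), about 0.21 kg (up to 30% more or less), lying flat on the jig's board, at first askew by up to 0.3 rad. When seated in the corner its centre is at x +42, y +80, z 27.5 mm in the jig's frame, its axes parallel to the jig's (140 mm side along the fence).
- keeper (a joint): Travel in m (0 to 0.21, starts at 0 to 0.03) of the steel keeper, a sliding stop on a straight track towards the jig's +y. Its flat front face, 50 mm wide and 30 mm high, looks to +y, at y = -170 mm + travel, centred on x +42 mm of the jig; it meets a seated blank at 0.18. It slides with about 2 N of friction and stays where it is left.
- keeper_post (a point): Centre of the top of the keeper's upright round post, 18 mm in diameter; the top is 90 mm above the bench (75 above the board), the post rises 45 mm out of the keeper's block (30 mm high, 24 mm along y). The post stands 12 mm behind (-y) the keeper's face. Push the post sideways to slide the keeper.
- offcut: Small loose wooden offcut, 50 x 32 x 25 mm, on the jig's board near its front left; origin at the centre of its underside. Leave alone.
- collar: Loose steel collar, 36 mm diameter, 20 mm high, on the jig's board near its front right; origin at the centre of its underside. Leave alone.
- glue: White glue bottle, 54 mm diameter, 150 mm tall, standing left of the jig; origin at the centre of its underside. Leave alone.
- screwjar: Glass jar, 64 mm diameter, 75 mm tall, standing right of the jig; origin at the centre of its underside. Leave alone.
- screwdriver: Screwdriver lying on the bench to the left; its length lies along its x. Leave alone.
- cup: Dark metal cup, 72 mm diameter, 85 mm tall, on the bench to the left; origin at the centre of its underside. Leave alone.
- spanner: Steel spanner lying on the bench to the right; its length lies along its x. Leave alone.
Not all that is in view belongs to the job. What is meant by the part that bears blank_center is not black, blue or red, and is the larger of those in its own colour.

How it is judged:
By the outcome, as a careful person would: the job done as asked, in the order asked, and still so for the second after the job is handed in, with the robot touching nothing.
It also fails if it takes over 50 s, if anything falls off the work surface, if the arm or the gripper's body presses on something with over 40 N, if the wrist force passes 120 N, or if a joint passes its speed limit or range.

### The arm

A 6-joint arm with a two-finger parallel gripper is mounted at the origin on the work surface. World frame = base frame: x ahead of the robot, y to its left, z up, the work surface at z = 0. Lengths are in m, angles in rad, forces in N, time in s.
With the tool pointing down it reaches from about 0.35 to 0.775 m from the base axis. Payload 5.5 kg.
Tool frame: the origin (TCP) lies midway between the tips of the shut fingers; the grasp point (between the pads) lies 19 mm behind it; z points along the fingers, y is the direction in which the jaws open and shut (so a half turn about z gives the same grasp; the last joint's range is limited). The gripper opens to 85 mm and grips with 20 to 120 N. Pads are 22 mm wide; open, the fingers measure 114 mm over their backs; the gripper's body (76 mm by 85 mm) begins 54 mm behind the grasp point. The pads swing forward as they close: fully open they stand 13 mm farther back than shut.
Start: joints at [1.02, 0.313, 0.046, 1.304, 0, 1.431], TCP at [0.23, 0.527, 0.231] pointing down, gripper open.
Joint ranges: [-2.76, 2.76], [-0.86, 1.69], [-1.03, 1.26], [-2.2, 2.34], [-1.47, 1.5], [-3.14, 3.14]. Speed limits (rad/s): [2.57, 2.57, 3.14, 3.14, 3.14, 3.14].

### API

Orientations are given as a unit quaternion [w, x, y, z].
In Python, from workcell import env gives the robot as it stands.
- The arm moves only by the shell command python3 -m creep 'ROWS' [OPENING] [FORCE]. ROWS is JSON, a list of rows, each a list of 6 numbers: the shift along the tool's x, y, z in m, then the turn, a rotation vector about the tool's x, y, z in degrees. A call has exactly 8 rows; each row is the pose to reach, as a shift and turn from the pose commanded when the call began, along the tool's axes at that moment; what a row does not reach only later rows make up. A row lasts 1/10 s, in which the tool goes at most 50 mm and 8.59 degrees, less where a joint would pass 70% of its speed; a pose out of reach is approached as far as the arm can. A call with a gripper value outside its range is refused whole. OPENING is the finger opening in m, from 0 to 0.0854, set as the call begins (- or left out, the last holds). The fingers move at their own pace and stop on an object; FORCE is the grip in N (left out, the last holds). Time passes only in rows, so rows that repeat a pose let the fingers close, or fill a call up. It gives the time, the measured TCP pose, the force and the opening at its end, in the units of the state.
- env.get_state(): the state, without advancing time (a new reading comes with each control period).
- env.read_camera(name): name is "scene" or "side" or "wrist"; returns (picture, depth): 400x640x3 uint8, blue, green, red; 400x640 float32, m along the optical axis (not along the pixel's ray), 0 where there is no reading.
- env.camera_params(name): a dict with "fx", "fy", "cx", "cy" (pixels), "k1" (the pictures are not rectified: a ray, as slopes to the right and down, at radius r is drawn at 1 + k1 r^2 times it, then the intrinsics apply), "position" and "orientation" of the camera in the world. Camera axes: x right, y up, looking along -z (the intrinsics and any distortion apply to the point x, -y, -z); pixel columns grow to the right and rows downward; lengths in m; the calibration is good to about 2 mm. A picture is of the moment at which its call begins: read the wrist's pose just before it. camera_params takes no time and is no camera call; for the wrist camera it gives the pose at the moment of the call.
- env.hand_in(): hands the job in, once; it reports no verdict.
The state is a dict: "clock": time; "joint_pos": joint angles; "qvel": joint speeds; "tau": joint torques, N m; "tcp_pos": TCP position; "orientation": TCP orientation; "wrist_force": force on the tool from outside, world axes, zero at the start; "ft_torque": the same for the moment, N m; "finger_gap": finger opening in m.
Only numpy, scipy, OpenCV 4.12 (cv2) and the standard library are available. Lean on these libraries where they do the work, as an engineer would, in place of code of your own. Each camera call takes 0.05 s, during which the arm holds its last target. There are 200 camera calls.

## Working session

There is one attempt and no reset: what is moved stays moved. The work goes in short steps, Python scripts to look and compute and a shell command to move; the robot and the scene stay as the last step left them, time stands still between calls to the robot, and variables do not carry over. Pictures are saved under pics/ and viewed, about 8 in all and at most 12, crops included, and the job is handed in when it is done.

```bash
ls; mkdir -p pics
cat > h.py <<'E'
import numpy as np, cv2
from scipy.spatial.transform import Rotation as R
from workcell import env
def rot(q): return R.from_quat([q[1],q[2],q[3],q[0]]).as_matrix()
def cloud(name):
    p=env.camera_params(name); im,d=env.read_camera(name)
    K=np.array([[p['fx'],0,p['cx']],[0,p['fy'],p['cy']],[0,0,1]])
    v,u=np.mgrid[:400,:640]
    uv=np.stack([u,v],-1).reshape(-1,1,2).astype(float)
    s=cv2.undistortPoints(uv,K,np.array([p['k1'],0,0,0.]),None,None).reshape(400,640,2)
    c=np.stack([s[...,0]*d,-s[...,1]*d,-d],-1)
    P=c@rot(p['orientation']).T+np.array(p['position'])
    P[d==0]=np.nan
    return im,P
E
python3 - <<'E'
from h import *
s=env.get_state(); print(s)
for n in ['scene','side']:
    p=env.camera_params(n);print(n,p)
    im,P=cloud(n); cv2.imwrite(f'pics/{n}0.png',im); np.savez(f'{n}0.npz',im=im,P=P)
E
```

```text
pics
{'clock': 0.0, 'joint_pos': array([ 1.02038864e+00,  3.14001742e-01,  4.49913288e-02,  1.30362042e+00,
       -1.69804583e-05,  1.43120159e+00]), 'qvel': array([ 0.00023939,  0.00059811, -0.0004632 ,  0.00053653, -0.00063803,
        0.00159632]), 'tau': array([ 1.19476936e-04, -4.80628073e+01,  2.98533726e+01,  1.93558662e-02,
       -1.09334198e-04,  2.54487567e-06]), 'tcp_pos': array([0.22936797, 0.52671038, 0.23041317]), 'orientation': array([-3.02222634e-04,  2.03965013e-01,  9.78977748e-01, -8.66074207e-04]), 'wrist_force': array([-0.67297781,  0.08865553,  0.33730647]), 'ft_torque': array([ 0.00239357, -0.00349349,  0.02829282]), 'finger_gap': 0.08538501582666436}
scene {'fx': 390.16126456036636, 'fy': 390.16126456036636, 'cx': 317.23307684875215, 'cy': 195.21045774023568, 'k1': 0.0029012512486490576, 'position': array([1.31407398, 0.1232028 , 1.2083806 ]), 'orientation': array([0.61832523, 0.19622363, 0.22907856, 0.72573633])}
side {'fx': 452.5654144908961, 'fy': 452.5654144908961, 'cx': 317.09450327730684, 'cy': 202.93773208190433, 'k1': -0.11838226671662465, 'position': array([-0.29062713, -0.85161721,  0.80936571]), 'orientation': array([ 0.8143929 ,  0.45223112, -0.18398403, -0.31368948])}
```

View pics/scene0.png

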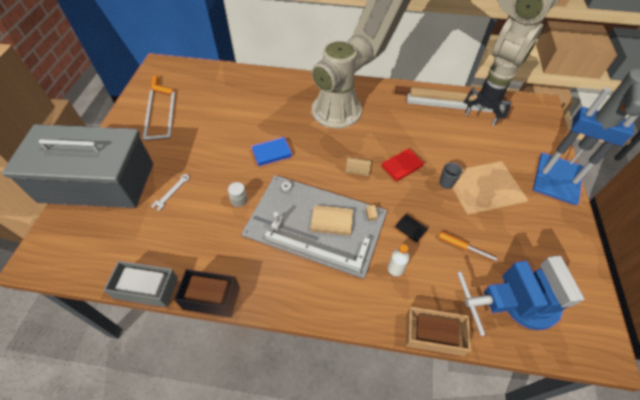

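View pics/side0.png

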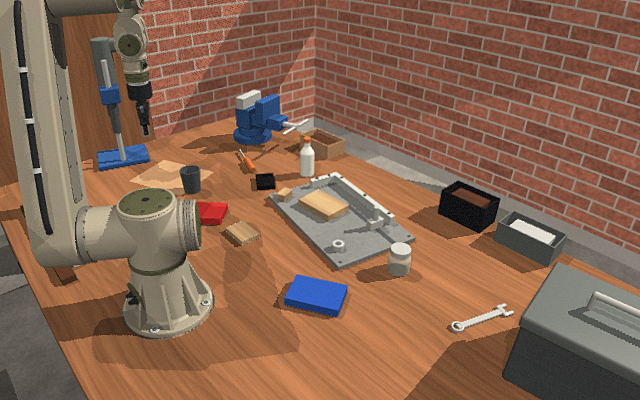

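The scene view shows the jig at about (315,225), the tan blank on its board at (331,219), the offcut at (372,212), the collar at (286,186) and the keeper's post near (277,217). The blank lies near the fence. Next I fit the jig, blank and post from the depth.

```bash
cat > m.py <<'E'
from h import *
def rect(pts):
    (c,s,a)=cv2.minAreaRect((pts*1000).astype(np.float32)); return np.round(c,1),np.round(s,1),round(a,2)
def clean(mask): 
    m=cv2.morphologyEx(mask.astype(np.uint8),cv2.MORPH_OPEN,np.ones((2,2)))
    n,l,st,_=cv2.connectedComponentsWithStats(m); return l==1+np.argmax(st[1:,4])
def measure(im,P,roi):
    u0,v0,u1,v1=roi; w=np.zeros((400,640),bool); w[v0:v1,u0:u1]=1
    hsv=cv2.cvtColor(im,cv2.COLOR_BGR2HSV); z=P[...,2]
    grey=hsv[...,1]<60
    b=clean(w&grey&(z>.008)&(z<.06)); print('jig',rect(P[b][:,:2]), 'z',np.nanmedian(z[b]))
    wood=w&(hsv[...,1]>60)&(z>.032)&(z<.048); m=clean(wood)
    print('blank',rect(P[m][:,:2]),'z',np.median(z[m]),m.sum())
    po=w&(z>.07)&(z<.1); print('post',np.round(np.median(P[po],0)*1000,1),np.round(P[w&(z>.085)&(z<.095)].mean(0)*1000,1),po.sum())
    f=w&grey&(z>.038)&(z<.052); print('fence',rect(P[clean(f)][:,:2]),f.sum())
if __name__=='__main__':
    for n,roi in [('scene',(240,170,390,280)),('side',(262,165,420,270))]:
        d=np.load(n+'0.npz'); print(n); measure(d['im'],d['P'],roi)
E
python3 m.py
```

```text
scene
jig (array([598.2,   7.9]), array([447.6, 289.1]), 78.05) z 0.015188512664899734
blank (array([591.1,  69.2]), array([ 90.8, 138. ]), 7.05) z nan 946
post [ 592.9 -200.1   76.2] [ 636.7 -125.7   89.6] 66
fence (array([724.4,  33.6]), array([118.5, 354.8]), 6.64) 809
side
jig (array([585.5, -34.9]), array([513.5, 274. ]), 78.61) z 0.015580461972827586
blank (array([600.4,  53.6]), array([120.1, 138.6]), 2.9) z nan 723
post [ 543.5 -293.3   74.8] [ 630.1 -129.2   89.4] 281
fence (array([nan, nan]), array([0., 0.]), 0.0) 603
```

```bash
python3 -m creep '[[-0.02,-0.01,-0.01,0,0,0],[-0.055,-0.03,-0.03,0,0,0],[-0.095,-0.057,-0.05,0,0,-2],[-0.135,-0.082,-0.07,0,0,-4],[-0.175,-0.106,-0.09,0,0,-6],[-0.215,-0.13,-0.1,0,0,-8],[-0.255,-0.155,-0.1,0,0,-10],[-0.295,-0.18,-0.1,0,0,-11.5]]'
python3 - <<'E'
from h import *
s=env.get_state();q=rot(s['orientation']); print(q)
print('remaining tool xyz to (.56,.06,.33):',q.T@(np.array([.56,.06,.33])-s['tcp_pos']))
E
```

```text
clock: 0.9
tcp_pos: [0.4292, 0.2426, 0.3317]
orientation: [0.0, 0.104, 0.995, 0.0]
wrist_force: [1.3, 0.2, 1.0]
finger_gap: 0.0857
[[-9.78283090e-01  2.07271399e-01  8.73863593e-04]
 [ 2.07271785e-01  9.78283326e-01  3.75970689e-04]
 [-7.76958211e-04  5.48933034e-04 -9.99999548e-01]]
remaining tool xyz to (.56,.06,.33): [-0.16585498 -0.15152503  0.00171091]
```

```bash
python3 -m creep '[[-0.03,-0.027,0,0,0,0],[-0.06,-0.055,0,0,0,0],[-0.09,-0.083,0,0,0,0],[-0.12,-0.11,0,0,0,0],[-0.15,-0.137,0,0,0,0],[-0.166,-0.152,0,0,0,0],[-0.166,-0.152,0,0,0,0],[-0.166,-0.152,0,0,0,0]]'
python3 - <<'E'
from h import *
print(env.camera_params('wrist'))
im,P=cloud('wrist'); cv2.imwrite('pics/w1.png',im); np.savez('wrist1.npz',im=im,P=P)
# orthographic map in world: 2 px/mm? 1px=1mm, rows = x down, cols = -y
E
```

```text
clock: 1.7
tcp_pos: [0.5586, 0.0608, 0.3306]
orientation: [-0.001, 0.105, 0.994, 0.0]
wrist_force: [-0.3, -0.2, -0.2]
finger_gap: 0.0854
{'fx': 307.82432553340453, 'fy': 307.82432553340453, 'cx': 323.3546322242177, 'cy': 202.70271535755091, 'k1': 0.01476863985297704, 'position': array([0.4883924 , 0.07480029, 0.47350517]), 'orientation': array([ 0.7696409 , -0.11238743, -0.09055775,  0.62194955])}
```

View pics/w1.png

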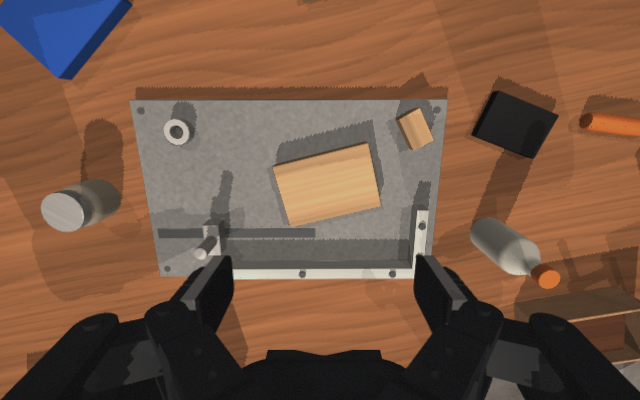

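The wrist view shows the whole jig clearly: blank at (328,184), offcut (415,130), collar (177,131), post top about (203,252), fence along row 272 and end stop at (421,237).

```bash
cat > w.py <<'E'
from h import *
from scipy.optimize import least_squares
def seg(im,P,roi,lo,hi,wood):
    u0,v0,u1,v1=roi; w=np.zeros((400,640),bool); w[v0:v1,u0:u1]=1
    hsv=cv2.cvtColor(im,cv2.COLOR_BGR2HSV); z=P[...,2]
    return w&((hsv[...,1]>70) if wood else (hsv[...,1]<70))&(z>lo)&(z<hi)
def big(m):
    n,l,st,_=cv2.connectedComponentsWithStats(m.astype(np.uint8),connectivity=4); return l==1+np.argmax(st[1:,4])
def rect(pts):
    c,s,a=cv2.minAreaRect((pts*1000).astype(np.float32)); return np.array(c),np.array(s),a
E
python3 - <<'E'
from w import *
d=np.load('wrist1.npz'); im,P=d['im'],d['P']
z=P[...,2]
for n,(u,v) in dict(bench=(560,220),board=(240,150),blank=(328,184),off=(415,130),fence=(350,274),stop=(421,237),post=(203,252)).items(): print(n,np.round(np.nanmedian(P[v-1:v+2,u-1:u+2].reshape(-1,3),0)*1000,1), im[v,u])
for n,roi,lo,hi,w in [('board',(125,95,455,282),.009,.055,False),('blank',(262,138,390,236),.033,.048,True),('off',(390,100,440,155),.033,.048,True),('collar',(155,110,195,150),.028,.042,False),('stop',(405,200,440,262),.038,.052,False),('post',(185,230,230,265),.08,.1,False)]:
    m=big(seg(im,P,roi,lo,hi,w)); c,s,a=rect(P[m][:,:2]); print(n,m.sum(),c.round(1),s.round(1),round(a,2),'z',np.median(z[m]).round(4),'mean',(P[m].mean(0)*1000).round(1))
E
```

```text
bench [ 7.358e+02  4.136e+02 -6.000e-01] [ 66 103 160]
board [516.8 -57.5  14.9] [127 135 141]
blank [588.6  60.   40.6] [120 169 214]
off [539.4 192.   40.6] [105 149 194]
fence [735.1  64.1  45. ] [189 205 212]
stop [696.7 179.7  44.3] [188 203 208]
post [ 634.3 -124.4   89.8] [178 189 199]
board 43443 [598.7   0.7] [450.2 277.3] 78.24 z 0.0153 mean [585.1  -6.7  18. ]
blank 6229 [591.8  58.3] [ 96.1 140.1] 1.88 z 0.04 mean [589.7  59.1  40. ]
off 895 [538.9 193.7] [50.  32.2] 16.7 z 0.04 mean [538.2 192.8  39.9]
collar 456 [ 473.  -130.5] [34.2 34.3] 74.98 z 0.0349 mean [ 472.8 -129.8   34.5]
stop 638 [696.  178.3] [18.5 86.8] 77.86 z 0.0448 mean [689.5 178.4  44.6]
post 173 [ 635.3 -128.5] [17.5 17.4] 70.17 z 0.0895 mean [ 633.7 -127.3   88.3]
```

Fits agree with the given sizes (blank 96.1 x 140.1, offcut 50.0 x 32.2, heights right). The jig origin is about (625.4, 30.9) with yaw −11.8°. In the jig frame the blank is at (−38.5, 20), askew 13.6°, and the keeper's travel is about 28 mm. I move the open fingers in front of the blank's near side, then descend.

```bash
cat > s.py <<'E'
from h import *
th=np.radians(-11.77); J=np.array([[np.cos(th),-np.sin(th)],[np.sin(th),np.cos(th)]]); O=np.array([.6254,.0309])
def st():
    s=env.get_state(); q=rot(s['orientation']); f=s['wrist_force']
    print('jig xyz mm',((s['tcp_pos'][:2]-O)@J*1000).round(1),(s['tcp_pos'][2]*1000).round(1),'toolyaw err',round(np.degrees(np.arctan2(q[1,1],q[0,1])-th)-90,2),'tilt',np.degrees(q[:2,2]).round(2),'Fjig',(f[:2]@J).round(1),f[2].round(1))
if __name__=='__main__': st()
E
python3 -m creep '[[0.006,0,0.025,0,0,0],[0.016,0,0.06,0,0,0],[0.026,0,0.1,0,0,0],[0.036,0,0.14,0,0,-0.1],[0.046,0,0.18,0,0,-0.2],[0.056,0,0.22,0,0,-0.3],[0.0635,0,0.25,0,0,-0.3],[0.0635,0,0.25,0,0,-0.3]]' 0.0854 && python3 s.py
```

```text
clock: 2.55
tcp_pos: [0.4912, 0.0758, 0.0777]
orientation: [-0.005, 0.101, 0.995, -0.0]
wrist_force: [-0.9, -0.3, -0.2]
finger_gap: 0.0853
jig xyz mm [-140.5   16.6] 77.7 toolyaw err 0.17 tilt [-0.52  0.02] Fjig [-0.8 -0.5] -0.2
```

```bash
python3 -m creep '[[0,0,0.015,0,0,0],[0,0,0.03,0,0,0],[0,0,0.045,0,0,0],[0,0,0.056,0,0,0],[0,0,0.063,0,0,0],[0,0,0.067,0,0,0],[0,0,0.068,0,0,0],[0,0,0.068,0,0,0]]' && python3 s.py
python3 - <<'E'
from h import *
im,P=cloud('wrist'); cv2.imwrite('pics/w2.png',im)
E
```

```text
clock: 3.35
tcp_pos: [0.4971, 0.0744, 0.0136]
orientation: [0.0, 0.102, 0.995, 0.0]
wrist_force: [-0.0, 0.2, -0.9]
finger_gap: 0.0855
jig xyz mm [-134.5   16.4] 13.6 toolyaw err 0.03 tilt [0.03 0.  ] Fjig [-0.1  0.2] -0.9
```

View pics/w2.png

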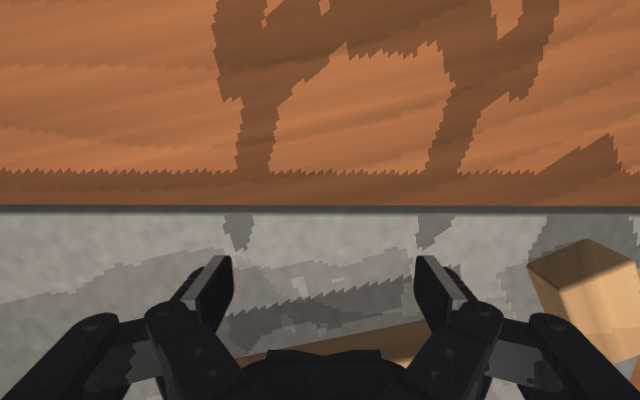

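The fingers straddle well, with the offcut clear at right (580,290) and the blank ahead. Next I push towards the fence (tool −x).

```bash
python3 -m creep '[[-0.008,0,0,0,0,0],[-0.016,0,0,0,0,0],[-0.024,0,0,0,0,0],[-0.032,0,0,0,0,0],[-0.04,0,0,0,0,0],[-0.048,0,0,0,0,0],[-0.056,0,0,0,0,0],[-0.064,0,0,0,0,0]]' && python3 s.py;  python3 -m creep '[[-0.008,0,0,0,0,0],[-0.015,0,0,0,0,0],[-0.022,0,0,0,0,0],[-0.029,0,0,0,0,0],[-0.034,0,0,0,0,0],[-0.038,0,0,0,0,0],[-0.041,0,0,0,0,0],[-0.041,0,0,0,0,0]]' && python3 s.py
```

```text
clock: 4.2
tcp_pos: [0.56, 0.0611, 0.0132]
orientation: [-0.0, 0.102, 0.995, -0.0]
wrist_force: [-1.2, 0.6, 0.2]
finger_gap: 0.0856
jig xyz mm [-70.2  16.3] 13.2 toolyaw err 0.03 tilt [-0.01  0.  ] Fjig [-1.3  0.3] 0.2
clock: 5.0
tcp_pos: [0.6001, 0.0529, 0.0133]
orientation: [0.0, 0.102, 0.995, 0.0]
wrist_force: [-0.8, -0.1, -0.1]
finger_gap: 0.0857
jig xyz mm [-29.2  16.4] 13.3 toolyaw err 0.03 tilt [ 0.04 -0.  ] Fjig [-0.8 -0.2] -0.1
```

```bash
python3 -m creep '[[-0.003,0,0,0,0,0],[-0.006,0,0,0,0,0],[-0.008,0,0,0,0,0],[-0.009,0,0,0,0,0],[-0.01,0,0,0,0,0],[-0.011,0,0,0,0,0],[-0.012,0,0,0,0,0],[-0.012,0,0,0,0,0]]' && python3 s.py
python3 - <<'E'
from w import *
import s
for n in ['wrist','scene']:
    im,P=cloud(n)
    if n=='scene':
        m=big(seg(im,P,(300,195,365,250),.033,.05,True)); c,sz,a=rect(P[m][:,:2]); print(m.sum(),((c/1000-s.O)@s.J*1000).round(1),sz,a+11.77)
        im=cv2.resize(im[150:290,220:410],None,fx=4,fy=4)
    cv2.imwrite(f'pics/{n}3.png',im)
E
```

```text
clock: 5.8
tcp_pos: [0.6116, 0.0505, 0.0133]
orientation: [0.0, 0.102, 0.995, 0.0]
wrist_force: [-1.3, -0.2, -0.4]
finger_gap: 0.0854
jig xyz mm [-17.5  16.4] 13.3 toolyaw err 0.03 tilt [0.02 0.  ] Fjig [-1.2 -0.5] -0.4
911 [38.9 12.2] [140.60385132  92.1096344 ] 91.99949981689453
```

View pics/scene3.png

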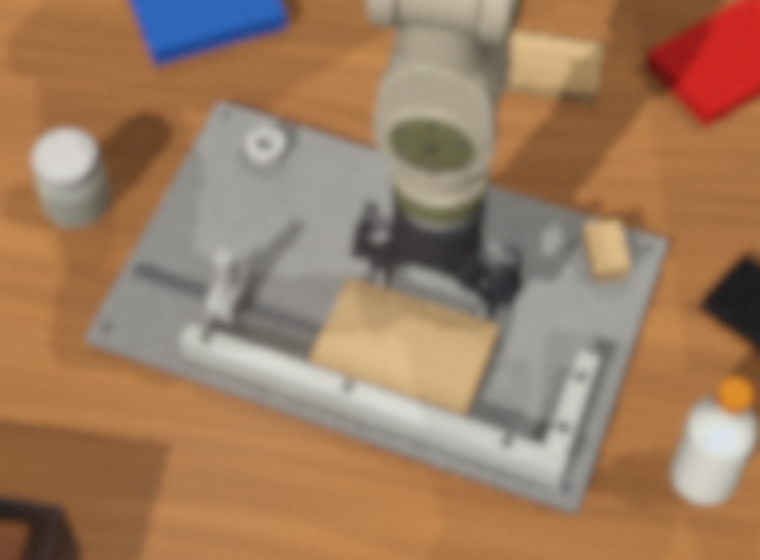

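The blank (405,345 in the crop) is almost parallel to the fence and a few mm from it. I push on, watching the force.

```bash
python3 -m creep '[[-0.001,0,0,0,0,0],[-0.002,0,0,0,0,0],[-0.003,0,0,0,0,0],[-0.003,0,0,0,0,0],[-0.003,0,0,0,0,0],[-0.003,0,0,0,0,0],[-0.003,0,0,0,0,0],[-0.003,0,0,0,0,0]]' && python3 s.py
```

```text
clock: 6.7
tcp_pos: [0.6117, 0.0504, 0.0131]
orientation: [-0.002, 0.102, 0.995, 0.0]
wrist_force: [-6.9, 1.8, 5.5]
finger_gap: 0.0858
jig xyz mm [-17.4  16.3] 13.1 toolyaw err 0.04 tilt [-0.26  0.04] Fjig [-7.2  0.4] 5.5
```

```bash
python3 -m creep '[[-0.001,0,0,0,0,0],[-0.002,0,0,0,0,0],[-0.003,0,0,0,0,0],[-0.003,0,0,0,0,0],[-0.003,0,0,0,0,0],[-0.003,0,0,0,0,0],[-0.003,0,0,0,0,0],[-0.003,0,0,0,0,0]]' && python3 s.py; python3 -m creep '[[0.01,0,0,0,0,0],[0.025,0,0,0,0,0],[0.04,0,0,0,0,0],[0.04,0,-0.03,0,0,0],[0.04,0,-0.07,0,0,0],[0.04,0,-0.1,0,0,0],[0.04,-0.03,-0.1,0,0,0],[0.04,-0.06,-0.1,0,0,0]]' 0 && python3 s.py
```

```text
clock: 7.5
tcp_pos: [0.6117, 0.0505, 0.013]
orientation: [-0.005, 0.102, 0.995, 0.0]
wrist_force: [-15.0, 3.2, 11.2]
finger_gap: 0.0857
jig xyz mm [-17.4  16.4] 13.0 toolyaw err 0.04 tilt [-0.55  0.08] Fjig [-15.4   0.1] 11.2
clock: 8.3
tcp_pos: [0.5676, -0.0015, 0.1152]
orientation: [0.003, 0.101, 0.995, -0.0]
wrist_force: [-0.1, 0.4, -0.1]
finger_gap: -0.0001
jig xyz mm [-49.9 -43.5] 115.2 toolyaw err 0.16 tilt [ 0.3  -0.05] Fjig [-0.1  0.3] -0.1
```

```bash
python3 -m creep '[[-0.01,-0.01,0,0,0,0],[-0.025,-0.02,0,0,0,0],[-0.04,-0.03,0,0,0,0],[-0.055,-0.038,0,0,0,0],[-0.07,-0.044,0,0,0,0],[-0.085,-0.046,0,0,0,0],[-0.092,-0.046,0,0,0,0],[-0.092,-0.046,0,0,0,0]]' && python3 s.py
python3 - <<'E'
from w import *
import s
im,P=cloud('wrist'); cv2.imwrite('pics/w4.png',im)
for nm,im,P,roi in [('wrist',im,P,(0,0,640,400)),('scene',*cloud('scene'),(300,195,365,255)),('side',*cloud('side'),(290,180,360,225))]:
    m=big(seg(im,P,roi,.033,.048,True)); c,sz,a=rect(P[m][:,:2]); print(nm,m.sum(),((c/1000-s.O)@s.J*1000).round(1),sz.round(1),round(a+11.77,2))
E
```

```text
clock: 9.1
tcp_pos: [0.6476, -0.0651, 0.1128]
orientation: [0.0, 0.102, 0.995, 0.0]
wrist_force: [-0.1, -0.4, -0.1]
finger_gap: 0.0
jig xyz mm [ 41.3 -89.4] 112.8 toolyaw err 0.03 tilt [0.03 0.01] Fjig [ 0.  -0.4] -0.1
wrist 23655 [43.1  8.6] [140.4  96.5] 89.79
scene 933 [38.8 11.8] [140.8  93.2] 90.77
side 606 [39.9  5.7] [146.1  97.4] 89.06
```

View pics/w4.png

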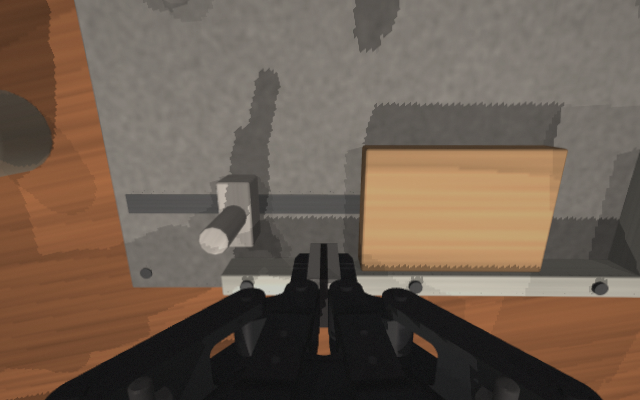

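The blank is now flush with the fence at jig (43.1, 8.6), within 0.2° of parallel; its near end is at y ≈ −61, and the post (215,240) is clear. I shift 8 mm towards the blank and descend to tip height 28 mm, which keeps the knuckles above the post.

```bash
python3 -m creep '[[0,0.004,0.01,0,0,0],[0,0.008,0.025,0,0,0],[0,0.008,0.04,0,0,0],[0,0.008,0.055,0,0,0],[0,0.008,0.068,0,0,0],[0,0.008,0.078,0,0,0],[0,0.008,0.084,0,0,0],[0,0.008,0.084,0,0,0]]' && python3 s.py && python3 -m creep '[[0,0.006,0.001,0,0,0],[0,0.013,0.001,0,0,0],[0,0.02,0.001,0,0,0],[0,0.028,0.001,0,0,0],[0,0.036,0.001,0,0,0],[0,0.044,0.001,0,0,0],[0,0.05,0.001,0,0,0],[0,0.054,0.001,0,0,0]]' && python3 s.py
```

```text
clock: 10.05
tcp_pos: [0.6475, -0.057, 0.0283]
orientation: [-0.001, 0.102, 0.995, 0.0]
wrist_force: [-0.7, 0.1, -0.7]
finger_gap: -0.0002
jig xyz mm [ 39.5 -81.5] 28.3 toolyaw err 0.03 tilt [-0.09  0.03] Fjig [-0.7 -0.1] -0.7
clock: 10.85
tcp_pos: [0.6596, -0.0039, 0.0287]
orientation: [0.0, 0.102, 0.995, -0.0]
wrist_force: [0.1, -2.4, 3.7]
finger_gap: 0.0001
jig xyz mm [ 40.5 -27.1] 28.7 toolyaw err 0.06 tilt [ 0.04 -0.03] Fjig [ 0.6 -2.3] 3.7
```

```bash
cat > b.py <<'E'
from w import *
import s
s.st()
im,P=cloud('scene'); m=big(seg(im,P,(300,195,380,265),.030,.055,True)); c,sz,a=rect(P[m][:,:2]); print('blank scene',m.sum(),((c/1000-s.O)@s.J*1000).round(1),sz.round(1),round(a+11.77,2),'z p5,50,95',np.percentile(P[m][:,2],[5,50,95]).round(4))
A=np.c_[P[m][:,:2],np.ones(m.sum())]; print('plane slopes',np.linalg.lstsq(A,P[m][:,2],rcond=None)[0].round(3))
E
python3 b.py
```

```text
jig xyz mm [ 40.5 -27.1] 28.7 toolyaw err 0.06 tilt [ 0.04 -0.03] Fjig [ 0.6 -2.3] 3.7
blank scene 894 [40.7 56.9] [144.   91.2] 91.84 z p5,50,95 [0.0359 0.0396 0.0435]
plane slopes [ 0.009 -0.007  0.034]
```

```bash
python3 -m creep '[[0,0.005,0,0,0,0],[0,0.01,0,0,0,0],[0,0.014,0,0,0,0],[0,0.017,0,0,0,0],[0,0.019,0,0,0,0],[0,0.02,0,0,0,0],[0,0.021,0,0,0,0],[0,0.021,0,0,0,0]]' && python3 s.py && python3 -m creep '[[0,0.001,0,0,0,0],[0,0.002,0,0,0,0],[0,0.003,0,0,0,0],[0,0.004,0,0,0,0],[0,0.005,0,0,0,0],[0,0.005,0,0,0,0],[0,0.005,0,0,0,0],[0,0.005,0,0,0,0]]' && python3 b.py
```

```text
clock: 11.7
tcp_pos: [0.6637, 0.0162, 0.0286]
orientation: [0.0, 0.102, 0.995, -0.0]
wrist_force: [-0.6, -3.6, 5.6]
finger_gap: 0.0
jig xyz mm [40.5 -6.5] 28.6 toolyaw err 0.03 tilt [ 0.03 -0.01] Fjig [ 0.2 -3.7] 5.6
clock: 12.5
tcp_pos: [0.6646, 0.0207, 0.0286]
orientation: [0.0, 0.102, 0.995, -0.0]
wrist_force: [-0.4, -5.5, 4.6]
finger_gap: -0.0001
jig xyz mm [40.5 -1.9] 28.6 toolyaw err 0.01 tilt [ 0.02 -0.04] Fjig [ 0.7 -5.4] 4.6
blank scene 864 [38.7 80.3] [139.7  92.4] 89.47 z p5,50,95 [0.0358 0.0397 0.0437]
plane slopes [ 0.006 -0.002  0.035]
```

```bash
python3 -m creep '[[0,0.001,0,0,0,0],[0,0.002,0,0,0,0],[0,0.003,0,0,0,0],[0,0.003,0,0,0,0],[0,0.003,0,0,0,0],[0,0.003,0,0,0,0],[0,0.003,0,0,0,0],[0,0.003,0,0,0,0]]' && python3 s.py
```

```text
clock: 13.35
tcp_pos: [0.6648, 0.0211, 0.0287]
orientation: [-0.0, 0.103, 0.995, -0.002]
wrist_force: [-3.0, -11.2, 5.6]
finger_gap: -0.0001
jig xyz mm [40.6 -1.5] 28.7 toolyaw err -0.1 tilt [-0.03 -0.28] Fjig [ -0.6 -11.5] 5.6
```

The blank is home on the stop (force built up with no motion). I back off, rise, open the fingers and look before re-pressing it to the fence.

```bash
python3 -m creep '[[0,-0.01,0,0,0,0],[0,-0.022,0,0,0,0],[0,-0.022,-0.03,0,0,0],[0,-0.022,-0.07,0,0,0],[0.02,-0.01,-0.1,0,0,0],[0.055,0.02,-0.11,0,0,0],[0.085,0.05,-0.11,0,0,0],[0.09,0.063,-0.11,0,0,0]]' && python3 -m creep '[[0,0,0,0,0,0],[0,0,0,0,0,0],[0,0,0,0,0,0],[0,0,0,0,0,0],[0,0,0,0,0,0],[0,0,0,0,0,0],[0,0,0,0,0,0],[0,0,0,0,0,0]]' 0.0854 && python3 b.py
python3 - <<'E'
from w import *
import s
im,P=cloud('wrist'); cv2.imwrite('pics/w5.png',im)
m=big(seg(im,P,(0,0,640,400),.033,.048,True)); c,sz,a=rect(P[m][:,:2]); print('wrist',m.sum(),((c/1000-s.O)@s.J*1000).round(1),sz.round(1),round(a+11.77,2))
E
```

```text
clock: 14.15
tcp_pos: [0.5864, 0.1068, 0.1384]
orientation: [-0.001, 0.101, 0.995, 0.001]
wrist_force: [-0.6, 0.2, -0.6]
finger_gap: 0.0002
clock: 14.95
tcp_pos: [0.5898, 0.1039, 0.1383]
orientation: [-0.0, 0.102, 0.995, 0.0]
wrist_force: [-0.9, 0.3, 0.7]
finger_gap: 0.0854
jig xyz mm [-49.7  64.2] 138.3 toolyaw err 0.02 tilt [-0.    0.01] Fjig [-0.9  0.1] 0.7
blank scene 943 [40.4 81.2] [137.   93.2] 89.71 z p5,50,95 [0.0359 0.0398 0.0435]
plane slopes [ 0.004 -0.001  0.037]
wrist 14362 [42.9 79.4] [141.7  98.1] 90.11
```

View pics/w5.png

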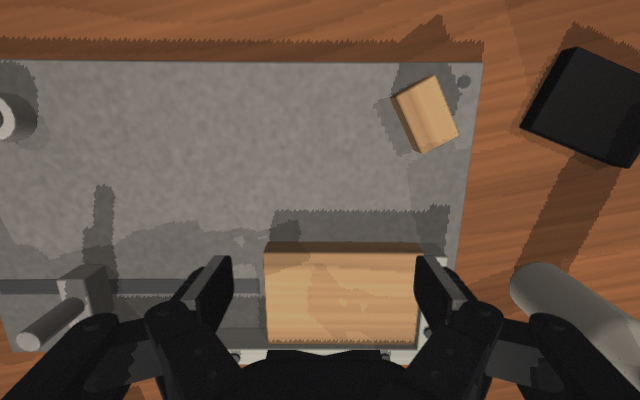

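The blank (340,297) sits in the corner: wrist fit (42.9, 79.4), 0.1°; offcut and collar are unmoved. One more gentle two-finger press on the long side will make sure it is flush.

```bash
python3 -m creep '[[0,0.003,0.02,0,0,0],[0,0.006,0.045,0,0,0],[0,0.006,0.07,0,0,0],[0,0.006,0.09,0,0,0],[0,0.006,0.107,0,0,0],[0,0.006,0.118,0,0,0],[0,0.006,0.123,0,0,0],[0,0.006,0.123,0,0,0]]' && python3 s.py && python3 -m creep '[[-0.007,0,0,0,0,0],[-0.014,0,0,0,0,0],[-0.02,0,0,0,0,0],[-0.025,0,0,0,0,0],[-0.028,0,0,0,0,0],[-0.031,0,0,0,0,0],[-0.034,0,0,0,0,0],[-0.036,0,0,0,0,0]]' && python3 s.py
```

```text
clock: 15.85
tcp_pos: [0.5907, 0.1099, 0.0149]
orientation: [-0.0, 0.102, 0.995, -0.0]
wrist_force: [-0.4, 0.1, -0.4]
finger_gap: 0.0854
jig xyz mm [-50.1  70.3] 14.9 toolyaw err 0.04 tilt [-0.04  0.  ] Fjig [-0.4  0. ] -0.4
clock: 16.65
tcp_pos: [0.6229, 0.103, 0.0149]
orientation: [-0.003, 0.102, 0.995, 0.0]
wrist_force: [-11.6, 3.9, 9.6]
finger_gap: 0.0857
jig xyz mm [-17.1  70.1] 14.9 toolyaw err 0.01 tilt [-0.37  0.05] Fjig [-12.1   1.4] 9.6
```

```bash
python3 -m creep '[[0.01,0,0,0,0,0],[0.03,0,0,0,0,0],[0.04,0,-0.03,0,0,0],[0.04,0,-0.07,0,0,0],[0.04,-0.02,-0.11,0,0,0],[0.04,-0.05,-0.125,0,0,0],[0.04,-0.085,-0.125,0,0,0],[0.04,-0.12,-0.125,0,0,0]]' && python3 s.py && python3 -m creep '[[0,-0.035,0,0,0,0],[-0.01,-0.07,0,0,0,0],[-0.03,-0.1,0,0,0,0],[-0.05,-0.125,0,0,0,0],[-0.07,-0.14,0,0,0,0],[-0.085,-0.145,0,0,0,0],[-0.096,-0.145,0,0,0,0],[-0.096,-0.145,0,0,0,0]]' 0 && python3 s.py
python3 - <<'E'
from w import *
import s
im,P=cloud('wrist'); cv2.imwrite('pics/w6.png',im)
m=big(seg(im,P,(0,0,640,400),.08,.1,False)); c,sz,a=rect(P[m][:,:2]); print('post',m.sum(),((c/1000-s.O)@s.J*1000).round(1),sz.round(1))
m=big(seg(im,P,(0,0,640,400),.033,.048,True)); c,sz,a=rect(P[m][:,:2]); print('blank',m.sum(),((c/1000-s.O)@s.J*1000).round(1),sz.round(1),round(a+11.77,2))
E
```

```text
clock: 17.45
tcp_pos: [0.563, -0.0076, 0.1415]
orientation: [0.002, 0.102, 0.995, -0.0]
wrist_force: [0.4, 0.0, -0.2]
finger_gap: 0.0854
jig xyz mm [-53.3 -50.4] 141.5 toolyaw err 0.11 tilt [ 0.18 -0.03] Fjig [0.4 0.1] -0.2
clock: 18.25
tcp_pos: [0.6281, -0.1689, 0.1399]
orientation: [0.0, 0.102, 0.995, -0.0]
wrist_force: [0.3, -0.1, -0.0]
finger_gap: 0.0002
jig xyz mm [  43.4 -195.1] 139.9 toolyaw err 0.01 tilt [ 0.05 -0.02] Fjig [ 0.3 -0.1] -0.0
post 617 [  42.1 -155. ] [17.2 17.2]
blank 7777 [42.8 40.9] [64.9 96.4] 90.05
```

View pics/w6.png

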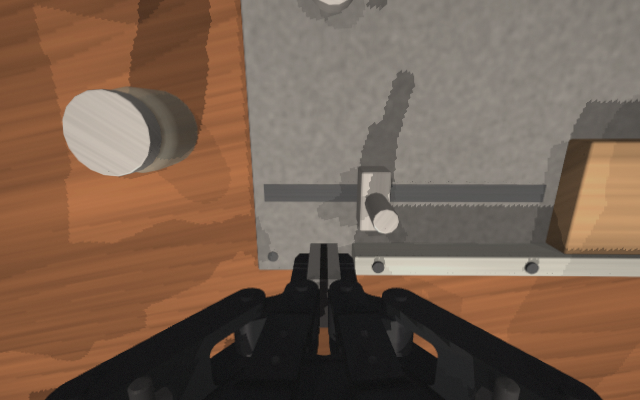

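The post top shows at (384,222), fitted at jig (42.1, −155), and the shut fingers are behind it. The blank is still flush. I descend and push the keeper.

```bash
python3 -m creep '[[0.001,0,0.015,0,0,0],[0.001,0,0.03,0,0,0],[0.001,0,0.045,0,0,0],[0.001,0,0.06,0,0,0],[0.001,0,0.07,0,0,0],[0.001,0,0.077,0,0,0],[0.001,0,0.08,0,0,0],[0.001,0,0.08,0,0,0]]' && python3 s.py && python3 -m creep '[[0,0.006,0,0,0,0],[0,0.014,0,0,0,0],[0,0.023,0,0,0,0],[0,0.033,0,0,0,0],[0,0.043,0,0,0,0],[0,0.053,0,0,0,0],[0,0.063,0,0,0,0],[0,0.073,0,0,0,0]]' && python3 s.py && python3 -m creep '[[0,0.01,0,0,0,0],[0,0.02,0,0,0,0],[0,0.03,0,0,0,0],[0,0.04,0,0,0,0],[0,0.05,0,0,0,0],[0,0.06,0,0,0,0],[0,0.067,0,0,0,0],[0,0.072,0,0,0,0]]' && python3 s.py
```

```text
clock: 19.1
tcp_pos: [0.626, -0.1679, 0.0602]
orientation: [-0.0, 0.102, 0.995, 0.0]
wrist_force: [0.2, 0.0, -0.1]
finger_gap: -0.0003
jig xyz mm [  41.2 -194.5] 60.2 toolyaw err 0.04 tilt [-0.01  0.01] Fjig [0.2 0.1] -0.1
clock: 19.9
tcp_pos: [0.6414, -0.0957, 0.0604]
orientation: [0.0, 0.102, 0.995, -0.0]
wrist_force: [1.5, -3.5, 1.4]
finger_gap: 0.0001
jig xyz mm [  41.5 -120.7] 60.4 toolyaw err 0.04 tilt [ 0.03 -0.01] Fjig [ 2.2 -3.2] 1.4
clock: 20.7
tcp_pos: [0.6557, -0.0253, 0.0602]
orientation: [-0.0, 0.102, 0.995, 0.0]
wrist_force: [0.9, -2.1, 0.0]
finger_gap: -0.0003
jig xyz mm [ 41.1 -48.8] 60.2 toolyaw err 0.06 tilt [-0.01  0.01] Fjig [ 1.3 -1.8] 0.0
```

```bash
python3 -m creep '[[0,0.004,0,0,0,0],[0,0.008,0,0,0,0],[0,0.012,0,0,0,0],[0,0.015,0,0,0,0],[0,0.017,0,0,0,0],[0,0.019,0,0,0,0],[0,0.02,0,0,0,0],[0,0.02,0,0,0,0]]' && python3 s.py && python3 -m creep '[[0,0.001,0,0,0,0],[0,0.002,0,0,0,0],[0,0.003,0,0,0,0],[0,0.004,0,0,0,0],[0,0.005,0,0,0,0],[0,0.005,0,0,0,0],[0,0.005,0,0,0,0],[0,0.005,0,0,0,0]]' && python3 s.py
```

```text
clock: 21.5
tcp_pos: [0.6596, -0.0063, 0.0602]
orientation: [-0.0, 0.102, 0.995, 0.0]
wrist_force: [0.4, -0.6, -0.5]
finger_gap: 0.0001
jig xyz mm [ 41.1 -29.4] 60.2 toolyaw err 0.04 tilt [-0.01  0.02] Fjig [ 0.5 -0.5] -0.5
clock: 22.3
tcp_pos: [0.6607, -0.0014, 0.0602]
orientation: [-0.0, 0.102, 0.995, 0.0]
wrist_force: [1.4, -1.5, -0.7]
finger_gap: 0.0002
jig xyz mm [ 41.1 -24.4] 60.2 toolyaw err 0.04 tilt [-0.01  0.03] Fjig [ 1.6 -1.2] -0.7
```

```bash
python3 -m creep '[[0,0.001,0,0,0,0],[0,0.002,0,0,0,0],[0,0.003,0,0,0,0],[0,0.004,0,0,0,0],[0,0.004,0,0,0,0],[0,0.004,0,0,0,0],[0,0.004,0,0,0,0],[0,0.004,0,0,0,0]]' && python3 s.py
```

```text
clock: 23.1
tcp_pos: [0.6609, -0.0002, 0.0603]
orientation: [-0.0, 0.103, 0.995, -0.002]
wrist_force: [-1.7, -9.8, 0.6]
finger_gap: -0.0003
jig xyz mm [ 41.1 -23.2] 60.3 toolyaw err -0.08 tilt [-0.08 -0.24] Fjig [ 0.3 -9.9] 0.6
```

Contact: the force rose to 10 N and the keeper stopped. A bit more, then I back off, rise and check.

```bash
python3 -m creep '[[0,0.001,0,0,0,0],[0,0.002,0,0,0,0],[0,0.003,0,0,0,0],[0,0.003,0,0,0,0],[0,0.003,0,0,0,0],[0,0.003,0,0,0,0],[0,0.003,0,0,0,0],[0,0.003,0,0,0,0]]' && python3 s.py && python3 -m creep '[[0,-0.005,0,0,0,0],[0,-0.015,0,0,0,0],[0,-0.03,0,0,0,0],[0,-0.04,-0.02,0,0,0],[0.01,-0.04,-0.06,0,0,0],[0.03,-0.03,-0.1,0,0,0],[0.06,-0.01,-0.13,0,0,0],[0.09,0.02,-0.15,0,0,0]]' && python3 -m creep '[[0.01,0.02,-0.02,0,0,0],[0.02,0.04,-0.04,0,0,0],[0.02,0.05,-0.06,0,0,0],[0.02,0.05,-0.07,0,0,0],[0.02,0.05,-0.07,0,0,0],[0.02,0.05,-0.07,0,0,0],[0.02,0.05,-0.07,0,0,0],[0.02,0.05,-0.07,0,0,0]]' && python3 s.py
python3 - <<'E'
from w import *
import s
im,P=cloud('wrist'); cv2.imwrite('pics/w7.png',im); z=P[...,2]
for n,lo,hi,w in [('post',.08,.1,False),('blank',.033,.048,True)]:
    m=big(seg(im,P,(0,0,640,400),lo,hi,w)); c,sz,a=rect(P[m][:,:2]); print(n,m.sum(),((c/1000-s.O)@s.J*1000).round(1),sz.round(1),round(a+11.77,2),'z',np.percentile(z[m],[2,50,98]).round(4))
E
```

```text
clock: 23.9
tcp_pos: [0.661, -0.0001, 0.0603]
orientation: [-0.001, 0.104, 0.995, -0.005]
wrist_force: [-4.0, -17.1, 1.4]
finger_gap: 0.0003
jig xyz mm [ 41.1 -23.1] 60.3 toolyaw err -0.2 tilt [-0.15 -0.5 ] Fjig [ -0.4 -17.5] 1.4
clock: 24.7
tcp_pos: [0.5784, 0.0423, 0.2131]
orientation: [0.002, 0.104, 0.995, 0.0]
wrist_force: [1.1, 1.1, -0.1]
finger_gap: 0.0004
clock: 25.5
tcp_pos: [0.5683, 0.0955, 0.279]
orientation: [-0.001, 0.103, 0.995, -0.0]
wrist_force: [-0.1, 0.6, 0.2]
finger_gap: -0.0
jig xyz mm [-69.1  51.6] 279.0 toolyaw err -0.02 tilt [-0.12  0.  ] Fjig [-0.3  0.5] 0.2
post 762 [ 42.2 271.3] [36.  52.4] 48.11 z [0.0807 0.0928 0.0997]
blank 4699 [42.5 80.1] [140.1  96.8] 89.68 z [0.0367 0.0399 0.0415]
```

View pics/w7.png

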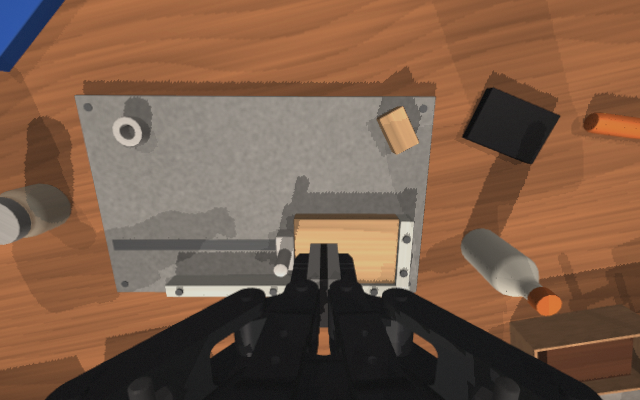

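The final view shows the blank (347,250) in the corner, against both the fence and the end stop, with the keeper (285,245) against its other end. The "post" fit picked up the glue bottle by mistake, so I redo it in its own window and check the offcut and collar too.

```bash
python3 - <<'E'
from w import *
import s
im,P=cloud('wrist'); z=P[...,2]
for n,roi,lo,hi,w in [('post',(265,235,297,285),.083,.1,False),('keeper block',(270,230,296,262),.04,.05,False),('off',(370,95,425,165),.033,.048,True),('collar',(105,110,150,155),.028,.042,False)]:
    m=big(seg(im,P,roi,lo,hi,w)); c,sz,a=rect(P[m][:,:2]); print(n,m.sum(),c.round(1),((c/1000-s.O)@s.J*1000).round(1),sz.round(1))
E
python3 b.py
```

```text
post 178 [665.8  20.8] [41.6 -1.6] [17.3 16.3]
keeper block 330 [660.3  21.8] [36.  -1.8] [24.  37.6]
off 1131 [538.8 194. ] [-118.  142.] [50.  32.2]
collar 634 [ 473.1 -130.4] [-116.2 -189. ] [35.4 33.7]
jig xyz mm [-69.   51.8] 279.4 toolyaw err -0.01 tilt [-0.09  0.  ] Fjig [0.5 0. ] 0.9
blank scene 935 [39.5 81.4] [136.3  93.4] 90.42 z p5,50,95 [0.0361 0.0396 0.0437]
plane slopes [0.011 0.001 0.032]
```

```bash
python3 -c "
from workcell import env
env.hand_in()"
```

```text
the job is handed in; nothing more can be done
```

The blank is trapped in the jig's corner and the job was handed in at about 26 s of the 50 s allowed. `hand_in` reports no verdict.

**What I did**
- I pushed the blank onto the long fence with both open fingers (15 N).
- I slid it along the fence onto the end stop with shut fingers (11 N).
- I pressed it once more to the fence (12 N).
- I pushed the keeper by its post until it bore on the blank's other end. The force rose to 17.5 N with no further motion.
- The arm then backed off and touches nothing.

**Last checks**

| Item | Measured | Should be |
|---|---|---|
| Blank centre, jig frame (wrist camera) | (42.5, 80.1) mm | (42, 80) mm |
| Blank yaw from the jig's axes | 0.3° (partly hidden by the gripper; 0.1° in an earlier view) | 0° |
| Blank top height | 40 mm, lying flat | 40 mm |
| Keeper face | y about 10.4 mm, travel about 0.180 m | 0.18 m |
| Offcut and collar | within 0.5 mm of where they started | unmoved |

**Disagreements and limits**
- The coarser scene camera put the blank at (39.5, 81.4) mm. It had also read 2–4 mm low in x earlier while the blank was pressed to the fence, so I trusted the wrist camera.
- The first post fit picked up the glue bottle by mistake. I redid it in a tighter window, which gave the figure above.
- I did not re-measure the glue bottle, screw jar or the other bench items. The arm made no contact with them, and the glue bottle and screw jar looked undisturbed in the last wrist view.

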